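Sort the parts of a dismantled charger

TASK

Sort the parts of the dismantled charger into their trays: both battery packs into the red tray, the circuit board and the transformer into the white tray, and the small black cover into the blue tray. For safety both battery packs go in first, before any of the other parts is put in its tray. Set each part down (do not drop it) the right way up and flat on the tray's floor, nothing on top of another or propped on a wall, and leave the dish of screws and the block of bits where they are.

Things in the scene. Friction and masses are not known exactly. Their poses are not given: they have to be found in the camera images.
- yellow_pack: Battery pack of two cells side by side in yellow wrap, lying flat: 50 mm (its x, along the cells) x 29 mm (y) x 14.5 mm high, 55 g (may vary). Origin: centre of its underside, z up.
- purple_pack: Battery pack of three cells side by side in purple wrap, lying flat: 50 mm (its x, along the cells) x 43.5 mm (y) x 14.5 mm high, 80 g (may vary). Origin: centre of its underside, z up.
- circuit_board: Green circuit board: 58 mm (its x) x 36 mm (y), 5 mm thick. In its middle stands a silver heat sink, 24 mm (x) x 14 mm (y), 5 to 27 mm above the underside (fins to 29 mm): grip it across y; the board beside it is clear for 16 mm either way in x. Black capacitors (19 mm high) at the +x end, white connector (15 mm high) at the -x end. 60 g (may vary). Origin: centre of its underside, z up.
- transformer: Small transformer: dark steel core 44 mm (its x) x 16 mm (y) x 34 mm high, with a copper winding round its middle 28 mm (x) x 34 mm (y), from 5 to 29 mm above the underside. Grip it across the winding, along y. 220 g (may vary). Origin: centre of its underside, z up.
- cover: Small black plastic cover, oblong with round ends: 66 mm (its x) x 40 mm (y) x 14 mm high, two grey screw holes and a grey patch on top, 35 g (may vary). The straight sides are 26 mm long, about the middle. Origin: centre of its underside, z up.
- red_tray: Red plastic open tray for the battery packs, fixed to the table: 130 (its x) x 158 (its y) x 25 mm high outside, walls and floor 4 mm thick (inside 122 x 150 mm, 21 mm deep). Origin: centre of its underside, on the table; the top of its floor is 4 mm above it. z up, y along its longer side.
- white_tray: White plastic open tray for the electronics (circuit board and transformer), fixed to the table: 130 (its x) x 158 (its y) x 25 mm high outside, walls and floor 4 mm thick (inside 122 x 150 mm, 21 mm deep). Origin: centre of its underside, on the table; the top of its floor is 4 mm above it. z up, y along its longer side.
- blue_tray: Blue plastic open tray for the plastic cover, fixed to the table: 130 (its x) x 158 (its y) x 25 mm high outside, walls and floor 4 mm thick (inside 122 x 150 mm, 21 mm deep). Origin: centre of its underside, on the table; the top of its floor is 4 mm above it. z up, y along its longer side.
- bit_block: Orange block with five short steel screwdriver bits upright in it, 60 mm (its x) x 32 mm (y), 26 mm high with the bits; loose, to be left alone; it stands between two trays. Origin: centre of its underside.
- screw_dish: Little round steel dish with screws, 42 mm across, 16 mm high; loose, to be left alone; it stands between two trays. Origin: centre of its underside.
Mind the look-alikes: they are no part of the job. Of the things that look like the yellow_pack, take the one that is nearest to the robot's base at the start.

How it is judged:
By the outcome, as a careful person would: the job done as asked, in the order asked, and still so for the second after the job is handed in, with the robot touching nothing.
It also fails if it takes over 128 s, if anything falls off the work surface, if the arm or the gripper's body presses on something with over 40 N, if the wrist force passes 120 N, or if a joint passes its speed limit or range.

ROBOT

A 6-joint arm with a two-finger parallel gripper is mounted at the origin on the work surface. World frame = base frame: x ahead of the robot, y to its left, z up, the work surface at z = 0. Lengths are in m, angles in rad, forces in N, time in s.
With the tool pointing down it reaches from about 0.275 to 0.825 m from the base axis. Payload 5.2 kg.
Tool frame: the origin (TCP) lies between the finger pads; the fingertips stand 22 mm ahead of it and the grasp point (between the pads) lies 3 mm ahead of it; z points along the fingers, y is the direction in which the jaws open and shut (so a half turn about z gives the same grasp; the last joint's range is limited). The gripper opens to 93 mm and grips with 3 to 60 N. Pads are 15 mm wide; open, the fingers measure 128 mm over their backs; the gripper's body (75 mm by 188 mm) begins 65 mm behind the grasp point.
Start: joints at [1.086, 0.259, 1.535, -0, 1.348, -0.203], TCP at [0.153, 0.528, 0.241] pointing down, gripper open.
Joint ranges: [-3.14, 3.14], [-0.91, 2.08], [0.19, 2.58], [-1.22, 4.36], [0.22, 2.71], [-3.12, 3.12]. Speed limits (rad/s): [2.57, 2.57, 3.14, 3.14, 3.14, 3.14].

INTERFACE

Orientations are given as a unit quaternion [w, x, y, z].
In Python, from rig import env gives the robot as it stands. The module is installed in compiled form; this text tells all that it offers.
- The arm moves only by the shell command python3 -m creep 'ROWS' [FORCE]. ROWS is JSON, one flat list of numbers, 5 for each row, row after row: the shift along the world's x, y, z in m, then the turn about the world's z in rad, then the opening, from 0 (shut) to 1 (fully open). A call has 1 to 8 rows; each row is the pose to reach, as a shift and turn from the pose measured when the call began; what a row does not reach only later rows make up. A row lasts 1/12 s, in which the tool goes at most 41.7 mm and 7.16 degrees, less where a joint would pass 70% of its speed; a pose out of reach is approached as far as the arm can. A call with a gripper value outside its range is refused whole. The fingers move at their own pace and stop on an object; FORCE is the grip in N (left out, the last holds). Time passes only in rows, so rows that repeat a pose let the fingers close. It gives the time, the measured TCP pose, the force and the opening at its end, in the units of the state.
- env.observe(): the state, without advancing time (a new reading comes with each control period).
- env.grab_frame(name): name is "scene" or "side" or "wrist"; returns the picture (400x640x3 uint8, red, green, blue); there is no depth.
- env.camera_model(name): a dict with "fovy" (degrees; the focal length in pixels is half the picture's height over the tangent of half this angle, whatever the lens; pixels are square), "cx", "cy" (the principal point, pixels), "T" (4x4, takes a point from camera to world coordinates). Camera axes: x right, y down, z forward; pixel columns grow to the right and rows downward; lengths in m; the calibration is good to about 2 mm. A picture is of the moment at which its call begins: read the wrist's pose just before it. camera_model takes no time and is no camera call; for the wrist camera it gives the pose at the moment of the call.
- env.hand_in(): hands the job in, once; it reports no verdict.
The state is a dict: "time_s": time; "joints": joint angles; "joint_vel": joint speeds; "joint_torque": joint torques, N m; "tcp_pos": TCP position; "eef_rot": TCP orientation; "force": force on the tool from outside, world axes, zero at the start; "torque": the same for the moment, N m; "grip_width": opening from 0.0 (shut) to 1.0 (fully open).
Only numpy, scipy, OpenCV 4.12 (cv2) and the standard library are available. Lean on these libraries where they do the work, as an engineer would, in place of code of your own. Each camera call takes 0.05 s, during which the arm holds its last target. There are 200 camera calls.

## Working session

There is one attempt and no reset: what is moved stays moved. The work goes in short steps, Python scripts to look and compute and a shell command to move; the robot and the scene stay as the last step left them, time stands still between calls to the robot, and variables do not carry over. Pictures are saved under pics/ and viewed, about 12 in all and at most 16, crops included, and the job is handed in when it is done.

```bash
mkdir -p pics
python3 - <<'E'
from rig import env
import cv2
print(env.observe())
for n in("scene","side","wrist"):
    m=env.camera_model(n);print(n,m)
    cv2.imwrite(f"pics/{n}0.png",env.grab_frame(n)[:,:,::-1])
E
```

```text
{'time_s': 0.0, 'joints': array([ 1.08620386e+00,  2.59369425e-01,  1.53608277e+00, -6.72193895e-06,
        1.34797783e+00, -2.02805883e-01]), 'joint_vel': array([ 0.00048337, -0.00057334, -0.00060219, -0.0001193 ,  0.00085212,
       -0.00153498]), 'joint_torque': array([-2.74319746e-04, -4.37319124e+01, -2.83992827e+01,  7.18965637e-02,
        4.15318902e-02, -1.55593839e-04]), 'tcp_pos': array([0.15268348, 0.52785908, 0.23980357]), 'eef_rot': array([-3.06485702e-04,  1.40426812e-01,  9.90090635e-01, -8.66059406e-04]), 'force': array([-0.09917649, -0.02824949, -0.44424481]), 'torque': array([ 0.00122345, -0.01688095, -0.02045559]), 'grip_width': 1.0000726967194309}
scene {'fovy': 47.324616299545596, 'cx': 313.55946621957474, 'cy': 198.79489585941457, 'T': array([[-0.43451408,  0.74893553, -0.50029299,  1.09850397],
       [ 0.90061387,  0.3672147 , -0.23248231,  0.32577118],
       [ 0.00960068, -0.55158764, -0.83406169,  1.06226677],
       [ 0.        ,  0.        ,  0.        ,  1.        ]])}
side {'fovy': 52.223001047997506, 'cx': 313.9065137420712, 'cy': 198.27552341889344, 'T': array([[ 0.75705993, -0.36229914,  0.54369072, -0.01248106],
       [-0.65295618, -0.4482833 ,  0.61048367, -0.51635578],
       [ 0.02254976, -0.81717894, -0.57594278,  0.59729837],
       [ 0.        ,  0.        ,  0.        ,  1.        ]])}
wrist {'fovy': 63.51881914257154, 'cx': 316.8641061938655, 'cy': 202.05127201595465, 'T': array([[ 0.27762118,  0.93277369,  0.22991241,  0.08994324],
       [ 0.96068997, -0.26927413, -0.06757382,  0.54606416],
       [-0.00112161,  0.23963447, -0.97086253,  0.38343355],
       [ 0.        ,  0.        ,  0.        ,  1.        ]])}
```

View pics/scene0.png

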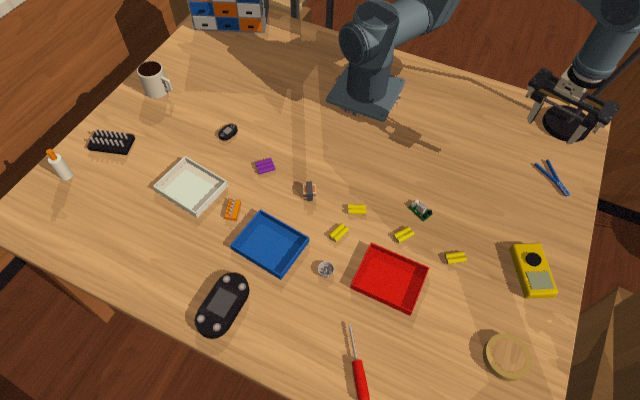

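View pics/side0.png

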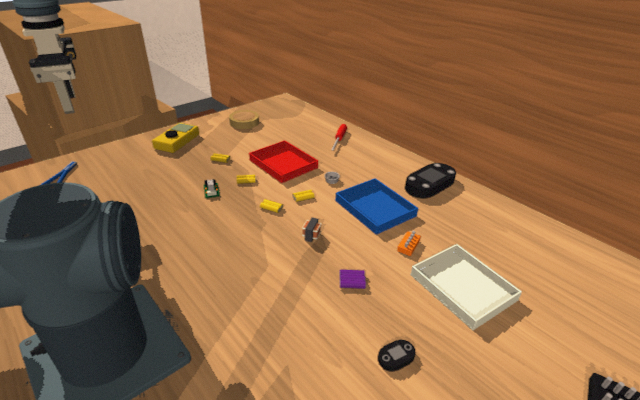

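Scene view: the yellow candidates are at (357,209), (340,232), (404,234) and (456,257). The purple pack is at (264,166), board (420,210), transformer (309,190). The small black cover is at (228,131); its look-alike, the large black controller, is at (222,305). Trays: white (190,186), blue (270,243), red (390,277).

```bash
cat > h.py <<'E'
import numpy as np, cv2
from rig import env
def cast(m,uv,z):
    f=200/np.tan(np.radians(m["fovy"]/2)); uv=np.atleast_2d(np.float64(uv))
    d=np.c_[(uv[:,0]-m["cx"])/f,(uv[:,1]-m["cy"])/f,np.ones(len(uv))]@m["T"][:3,:3].T
    o=m["T"][:3,3]; return o+d*((z-o[2])/d[:,2])[:,None]
def project(m,p):
    f=200/np.tan(np.radians(m["fovy"]/2)); q=(np.atleast_2d(p)-m["T"][:3,3])@m["T"][:3,:3]
    return q[:,:2]/q[:,2:]*f+[m["cx"],m["cy"]]
R={"yellow":((22,130,110),(33,255,255)),"purple":((130,90,40),(165,255,255)),"green":((45,90,30),(85,255,255)),
 "red":((0,180,90),(4,255,255)),"blue":((104,150,60),(118,255,255)),"black":((0,0,0),(180,255,45)),"orange":((5,200,150),(14,255,255)),"white":((20,0,130),(80,60,255))}
def blobs(img,c,amin=60):
    k=cv2.inRange(cv2.cvtColor(img,cv2.COLOR_RGB2HSV),*[np.array(a) for a in R[c]])
    k=cv2.morphologyEx(k,cv2.MORPH_CLOSE,np.ones((3,3)))
    return sorted([c for c in cv2.findContours(k,0,cv2.CHAIN_APPROX_NONE)[0] if cv2.contourArea(c)>=amin],key=cv2.contourArea,reverse=True)
def rect(m,c,z):
    """metric min-area rectangle of a contour cast on plane z: centre, long, short (mm), angle of the long axis"""
    p=cast(m,c.reshape(-1,2),z)[:,:2]; (ce,(w,h),a)=cv2.minAreaRect(np.float32(p*1000))
    if w<h: w,h,a=h,w,a+90
    return np.round(ce,1),round(w,1),round(h,1),round((a+90)%180-90,1)
E
python3 - <<'E'
from h import *
for n in("scene","side"):
    m=env.camera_model(n); im=cv2.imread(f"pics/{n}0.png")[:,:,::-1].copy()
    for c,z in(("yellow",.0145),("purple",.0145),("green",.005),("red",.025),("blue",.025),("white",.025),("black",.014),("orange",.02)):
        for b in blobs(im,c)[:6]:
            if cv2.contourArea(b)<9000: print(n,c,b.reshape(-1,2).mean(0).round(),*rect(m,b,z))
    for u in ([[309,190],[326,269],[228,131]] if n=="scene" else [[313,230],[332,178],[397,354]]): print(n,u,cast(m,u,.015).round(3))
E
```

```text
scene yellow [535. 271.] [416.4 623.4] 147.4 80.8 26.0
scene yellow [456. 257.] [470.8 435.9] 50.5 28.6 -55.3
scene yellow [339. 232.] [534.  138.5] 51.2 29.2 -18.9
scene yellow [404. 234.] [466.2 294.9] 50.3 28.4 -35.7
scene yellow [356. 209.] [447.8 152.6] 46.4 29.5 -66.6
scene purple [265. 166.] [ 428.2 -142.8] 48.5 46.3 -43.0
scene green [421. 213.] [369.2 309.3] 57.1 35.6 62.0
scene red [390. 279.] [601.8 303.7] 156.7 137.0 89.6
scene red [360. 380.] [853.5 329.9] 82.4 23.9 33.1
scene blue [270. 244.] [646.6  -6.4] 161.8 133.7 83.0
scene blue [201.   8.] [-111.5 -714.3] 94.9 74.6 -63.4
scene blue [227.  23.] [ -74.3 -579.5] 85.7 64.4 -63.5
scene blue [549. 172.] [101.2 604.7] 87.8 46.7 46.7
scene white [192. 186.] [ 584.9 -289.8] 170.0 135.8 81.8
scene white [ 60. 166.] [ 696.1 -656.6] 105.6 35.3 64.9
scene black [603.  52.] [-597.   696.2] 674.3 200.9 -2.8
scene black [222. 303.] [836.7 -30.8] 166.1 86.8 -1.0
scene black [564. 107.] [-196.6  571.8] 287.5 212.1 57.2
scene black [359.  63.] [-123.1  -72.3] 414.9 130.3 29.4
scene black [110. 142.] [ 553.7 -597.1] 126.4 73.9 -72.6

[... 560 characters left out ...]
 [341. 132.] [835.  314.9] 117.8 22.3 35.9
side blue [376. 205.] [629.2 -18.5] 173.3 146.7 83.1
side blue [ 59. 175.] [ 95.5 583.9] 112.5 36.3 37.2
side white [465. 285.] [ 570.  -298.7] 164.8 147.6 81.7
side black [107. 308.] [ 60.3 167.2] 487.2 129.0 70.7
side black [ 46. 211.] [ 34.7 465.7] 211.5 165.7 73.2
side black [431. 179.] [840.7 -27.9] 200.3 100.5 0.8
side black [398. 354.] [ 355.4 -313.9] 66.6 43.9 -13.7
side black [612. 391.] [ 562.4 -556.7] 83.4 41.7 -40.1
side black [56. 55.] [ 406.8 1815.3] 484.6 175.7 59.3
side orange [408. 243.] [ 581.4 -157.3] 73.0 31.7 19.2
side [313, 230] [[0.455 0.009 0.015]]
side [332, 178] [[0.636 0.142 0.015]]
side [397, 354] [[ 0.356 -0.314  0.015]]
```

Yellow distances from the base: (357,209) is at 0.473 m, (340,232) at 0.552, (404,234) at 0.552 and (456,257) at 0.64. I take the one at pixel (357,209), about (0.447, 0.150). I'll hover over it and check it in the wrist picture.

```bash
python3 -m creep '[0.024,-0.031,-0.005,-0.1,0.6, 0.048,-0.062,-0.01,-0.2,0.6, 0.072,-0.093,-0.02,-0.3,0.6, 0.096,-0.124,-0.03,-0.4,0.6, 0.12,-0.155,-0.04,-0.5,0.6, 0.144,-0.186,-0.05,-0.6,0.6, 0.168,-0.217,-0.06,-0.7,0.6, 0.192,-0.248,-0.07,-0.8,0.6]' 
python3 -m creep '[0.024,-0.031,-0.005,-0.07,0.6, 0.048,-0.062,-0.01,-0.07,0.6, 0.072,-0.093,-0.02,-0.07,0.6, 0.09,-0.115,-0.025,-0.07,0.6, 0.102,-0.13,-0.025,-0.07,0.6, 0.102,-0.13,-0.025,-0.07,0.6, 0.102,-0.13,-0.025,-0.07,0.6]'
cat > look.py <<'E'
import sys
from h import *
def look(c,z,tag,k=3):
    m=env.camera_model("wrist"); im=env.grab_frame("wrist"); s=env.observe(); q=s["eef_rot"]
    cv2.imwrite(f"pics/{tag}.png",im[:,:,::-1])
    jaw=np.degrees(2*np.arctan2(q[2],q[1]))-90
    print("tcp",s["tcp_pos"].round(4),"jaw",round((jaw+90)%180-90,1),"grip",round(s["grip_width"],3),"t",round(s["time_s"],2))
    for b in blobs(im,c)[:k]: print(c,b.reshape(-1,2).mean(0).round(),*rect(m,b,z))
    return m,im
if __name__=="__main__": look(sys.argv[1],float(sys.argv[2]),sys.argv[3])
E
python3 look.py yellow 0.0145 w1
```

```text
time_s: 0.82
tcp_pos: [0.3453, 0.2783, 0.1696]
eef_rot: [-0.0, 0.517, 0.856, -0.0]
force: [0.3, 0.5, -0.5]
grip_width: 0.599
time_s: 1.4
tcp_pos: [0.4475, 0.1476, 0.1442]
eef_rot: [-0.001, 0.548, 0.837, -0.001]
force: [-0.7, 0.2, 0.6]
grip_width: 0.601
tcp [0.4468 0.1484 0.1443] jaw 23.7 grip 0.604 t 1.45
yellow [408.  40.] [460.8 292.2] 49.9 28.8 -33.2
yellow [315. 191.] [442.8 153.1] 50.3 27.3 -65.8
yellow [401. 237.] [533.  144.8] 50.9 16.8 -16.0
```

View pics/w1.png

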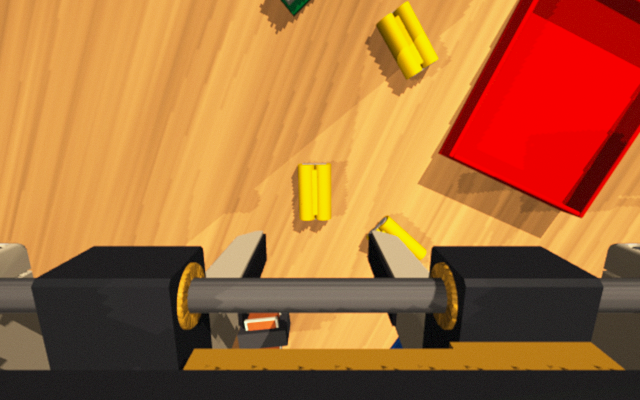

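The pack lies flat and clear at (315,191), two cells, with size and height as given. Its neighbours are clear of the fingers. Going down to grip.

```bash
python3 -m creep '[-0.004,0.004,-0.03,0.01,0.55, -0.004,0.004,-0.06,0.01,0.55, -0.004,0.004,-0.09,0.01,0.55, -0.004,0.004,-0.11,0.01,0.55, -0.004,0.004,-0.119,0.01,0.55, -0.004,0.004,-0.119,0.01,0.55]' 20
python3 -m creep '[0,0,0,0,0.2, 0,0,0,0,0.2, 0,0,0,0,0.2, 0,0,0,0,0.2, 0,0,0,0,0.2]' 20
python3 -m creep '[0,0,0.015,0,0.2, 0,0,0.04,0,0.2, 0,0,0.075,0,0.2, 0,0,0.1,0,0.2, 0,0,0.1,0,0.2]' 20
python3 look.py red 0.025 w2
```

```text
time_s: 1.95
tcp_pos: [0.441, 0.1533, 0.0241]
eef_rot: [-0.002, 0.542, 0.84, -0.002]
force: [-0.2, -0.5, 0.3]
grip_width: 0.549
time_s: 2.37
tcp_pos: [0.4418, 0.1535, 0.0252]
eef_rot: [-0.002, 0.542, 0.84, -0.001]
force: [-1.1, 0.4, 6.0]
grip_width: 0.309
time_s: 2.78
tcp_pos: [0.4452, 0.1539, 0.1303]
eef_rot: [0.002, 0.542, 0.84, 0.002]
force: [-0.1, -0.3, -0.2]
grip_width: 0.309
tcp [0.4439 0.1537 0.128 ] jaw 24.3 grip 0.311 t 2.83
red [571. 124.] [589.4 302.7] 155.1 138.1 89.7
```

```bash
python3 -m creep '[0.01,0.012,0.01,-0.06,0.2, 0.03,0.036,0.01,-0.13,0.2, 0.055,0.066,0.01,-0.2,0.2, 0.08,0.096,0.01,-0.28,0.2, 0.105,0.126,0.01,-0.35,0.2, 0.13,0.156,0.01,-0.42,0.2, 0.147,0.176,0.01,-0.42,0.2, 0.152,0.183,0.01,-0.42,0.2]' 20
python3 -m creep '[0,0,0,0,0.2]'
python3 look.py red 0.025 w3
```

```text
time_s: 3.5
tcp_pos: [0.5972, 0.3392, 0.1355]
eef_rot: [0.001, 0.705, 0.709, 0.001]
force: [-0.1, -0.4, -0.8]
grip_width: 0.312
time_s: 3.58
tcp_pos: [0.5973, 0.3401, 0.1336]
eef_rot: [0.001, 0.704, 0.71, 0.0]
force: [0.8, -0.3, -1.0]
grip_width: 0.31
tcp [0.5964 0.3393 0.133 ] jaw 0.4 grip 0.31 t 3.63
red [314. 195.] [596.  344.7] 127.6 81.1 -0.5
red [605. 218.] [832.4 330.2] 69.7 29.8 34.2
red [318. 321.] [599.  235.6] 74.7 17.0 0.4
```

View pics/w3.png

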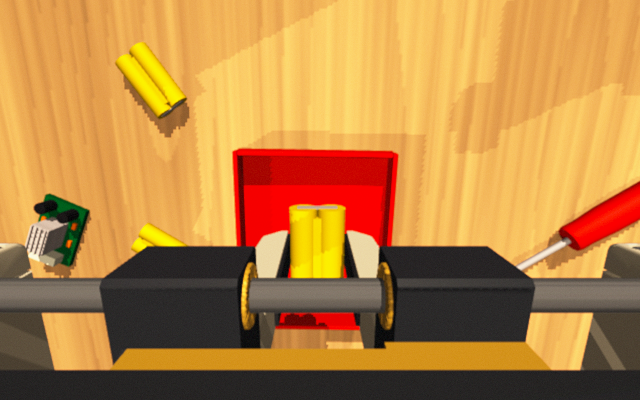

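The pack is held level in the open red tray, and the tray's edges put its centre near (0.596, 0.304). Setting down.

```bash
python3 -m creep '[0,0.003,-0.03,0,0.2, 0,0.003,-0.06,0,0.2, 0,0.003,-0.085,0,0.2, 0,0.003,-0.095,0,0.2, 0,0.003,-0.1,0,0.2, 0,0.003,-0.102,0,0.2, 0,0.003,-0.1035,0,0.2,0,0.003,-0.1035,0,0.2]' 20
python3 -c "
from rig import env;s=env.observe();print(s['tcp_pos'],s['force'])"
```

```text
time_s: 4.3
tcp_pos: [0.5973, 0.3424, 0.0311]
eef_rot: [0.001, 0.705, 0.71, 0.0]
force: [-0.1, 0.2, -0.8]
grip_width: 0.308
[0.59728891 0.34240656 0.03113329] [-0.10832086  0.20044536 -0.80226582]
```

```bash
python3 -m creep '[0,0,-0.0015,0,0.2, 0,0,-0.0018,0,0.2, 0,0,-0.0018,0,0.45, 0,0,-0.0018,0,0.45, 0,0,-0.0018,0,0.45, 0,0,0.015,0,0.45, 0,0,0.04,0,0.45,0,0,0.08,0,0.45]' 20
python3 -m creep '[-0.006,-0.015,0.02,-0.1,0.6, -0.018,-0.05,0.045,-0.2,0.65, -0.03,-0.085,0.045,-0.3,0.65, -0.042,-0.12,0.045,-0.4,0.65, -0.054,-0.155,0.045,-0.5,0.65, -0.066,-0.19,0.045,-0.6,0.65, -0.08,-0.225,0.045,-0.7,0.65, -0.093,-0.26,0.045,-0.75,0.65]'
python3 -m creep '[-0.012,-0.035,0,0,0.65, -0.024,-0.07,0,0,0.65, -0.036,-0.105,0,0,0.65, -0.048,-0.14,0,0,0.65, -0.06,-0.175,0,0,0.65, -0.072,-0.205,0,0,0.65, -0.079,-0.226,0,0,0.65, -0.079,-0.226,0,0,0.65]'
python3 look.py purple 0.0145 w4
```

```text
time_s: 4.97
tcp_pos: [0.5947, 0.3414, 0.1077]
eef_rot: [-0.001, 0.705, 0.71, -0.003]
force: [1.0, -0.3, -0.1]
grip_width: 0.453
time_s: 5.63
tcp_pos: [0.5008, 0.08, 0.153]
eef_rot: [-0.002, 0.917, 0.4, -0.003]
force: [0.6, -0.4, 0.7]
grip_width: 0.65
time_s: 6.3
tcp_pos: [0.421, -0.1496, 0.1534]
eef_rot: [-0.001, 0.917, 0.398, -0.003]
force: [1.3, 0.0, 0.3]
grip_width: 0.648
tcp [ 0.4215 -0.1478  0.1533] jaw -43.1 grip 0.649 t 6.35
purple [316. 189.] [ 425.2 -143.8] 48.8 41.0 -43.0
```

View pics/w4.png

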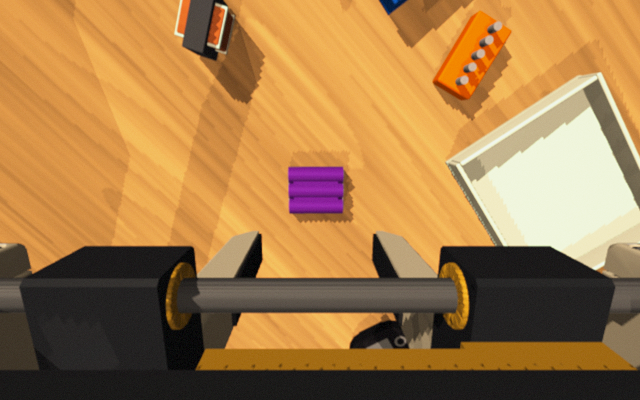

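The purple pack is at (316,189) with its cells along the present jaw axis, so I turn the tool 90° and grip across y.

```bash
python3 -m creep '[0.0035,0.003,0,0.12,0.68, 0.0035,0.003,-0.01,0.24,0.68, 0.0035,0.003,-0.02,0.36,0.68, 0.0035,0.003,-0.03,0.48,0.68, 0.0035,0.003,-0.04,0.6,0.68, 0.0035,0.003,-0.05,0.72,0.68, 0.0035,0.003,-0.05,0.84,0.68, 0.0035,0.003,-0.05,0.96,0.68]' 
python3 -m creep '[0,0,0,0.12,0.68, 0,0,0,0.24,0.68, 0,0,0,0.36,0.68, 0,0,0,0.48,0.68, 0,0,0,0.6,0.68, 0,0,0,0.61,0.68, 0,0,0,0.61,0.68]'
python3 look.py purple 0.0145 w5
```

```text
time_s: 7.02
tcp_pos: [0.4249, -0.1432, 0.1027]
eef_rot: [-0.001, 0.627, 0.779, -0.003]
force: [0.8, 0.2, 1.0]
grip_width: 0.68
time_s: 7.6
tcp_pos: [0.4252, -0.1422, 0.1028]
eef_rot: [-0.0, 0.365, 0.931, -0.003]
force: [0.7, -0.7, -0.2]
grip_width: 0.682
tcp [ 0.4252 -0.1424  0.1028] jaw 47.1 grip 0.679 t 7.65
purple [313. 211.] [ 423.  -144.4] 50.3 41.6 -42.7
```

```bash
python3 -m creep '[-0.001,-0.002,-0.03,0,0.68, -0.001,-0.002,-0.055,0,0.68, -0.001,-0.002,-0.07,0,0.68, -0.001,-0.002,-0.0775,0,0.68, -0.001,-0.002,-0.0775,0,0.68]' 25
python3 -m creep '[0,0,0,0,0.3, 0,0,0,0,0.3, 0,0,0,0,0.3, 0,0,0,0,0.3, 0,0,0,0,0.3]' 25
python3 -m creep '[0,0,0.015,0,0.3, 0,0,0.04,0,0.3, 0,0,0.075,0,0.3, 0,0,0.11,0,0.3, 0,0,0.115,0,0.3]' 25
```

```text
time_s: 8.07
tcp_pos: [0.4233, -0.1435, 0.0239]
eef_rot: [-0.002, 0.366, 0.931, -0.002]
force: [-0.1, 0.3, -0.6]
grip_width: 0.68
time_s: 8.48
tcp_pos: [0.4239, -0.1439, 0.0248]
eef_rot: [-0.001, 0.366, 0.931, -0.003]
force: [0.4, 0.4, 4.3]
grip_width: 0.463
time_s: 8.9
tcp_pos: [0.4267, -0.1456, 0.1454]
eef_rot: [0.004, 0.366, 0.931, -0.004]
force: [0.7, 0.1, 0.0]
grip_width: 0.463
```

```bash
python3 -m creep '[0.004,0.01,0,-0.05,0.3, 0.014,0.034,0,-0.15,0.3, 0.027,0.066,0,-0.25,0.3, 0.041,0.1,0,-0.35,0.3, 0.055,0.133,0,-0.45,0.3, 0.069,0.167,0,-0.55,0.3, 0.083,0.2,0,-0.65,0.3, 0.096,0.233,0,-0.75,0.3]'
python3 -m creep '[0.014,0.034,0,-0.06,0.3, 0.028,0.068,0,-0.06,0.3, 0.042,0.102,0,-0.06,0.3, 0.056,0.136,0,-0.06,0.3, 0.068,0.165,0,-0.06,0.3, 0.074,0.179,0,-0.06,0.3, 0.074,0.179,0,-0.06,0.3, 0.074,0.179,0,-0.06,0.3]'
python3 look.py yellow 0.0185 w6
```

```text
time_s: 9.57
tcp_pos: [0.523, 0.0892, 0.1451]
eef_rot: [0.002, 0.683, 0.73, -0.005]
force: [1.2, -0.6, -0.2]
grip_width: 0.467
time_s: 10.23
tcp_pos: [0.5964, 0.2687, 0.1441]
eef_rot: [0.002, 0.704, 0.71, -0.006]
force: [-0.2, -0.1, -1.6]
grip_width: 0.465
tcp [0.5963 0.2677 0.1443] jaw 0.4 grip 0.466 t 10.28
yellow [228. 128.] [526.8 317.7] 208.5 31.3 84.7
yellow [617. 212.] [855.5 256.3] 113.9 32.8 88.9
yellow [338.  20.] [610.6 406.7] 40.9 28.4 0.4
```

View pics/w6.png

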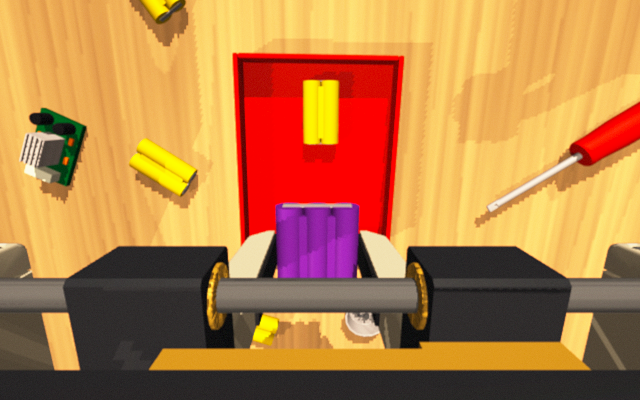

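Yellow pack lies flat in the red tray at (320,112); purple is held over the near half with clear space. Lowering.

```bash
python3 -m creep '[0,-0.001,-0.03,0,0.3, 0,-0.001,-0.06,0,0.3, 0,-0.001,-0.09,0,0.3, 0,-0.001,-0.105,0,0.3, 0,-0.001,-0.11,0,0.3, 0,-0.001,-0.113,0,0.3, 0,-0.001,-0.115,0,0.3,0,-0.001,-0.115,0,0.3]'
python3 -c "
from h import *
im=cv2.imread('pics/w6.png')[:,:,::-1].copy();s=env.observe();print(s['tcp_pos'],s['force'])
g=cv2.imread('pics/scene0.png')[:,:,::-1].copy()
b=blobs(g,'black',30);m=env.camera_model('scene')
for c in b: print(c.reshape(-1,2).mean(0).round(),*rect(m,c,.014))
"
```

```text
time_s: 10.95
tcp_pos: [0.5971, 0.2664, 0.0305]
eef_rot: [0.002, 0.705, 0.709, -0.005]
force: [-0.3, -0.7, -0.6]
grip_width: 0.464
[0.59707118 0.2663916  0.03046289] [-0.27560103 -0.66165649 -0.5918344 ]
[603.  52.] [-597.   696.2] 674.3 200.9 -2.8
[222. 303.] [836.7 -30.8] 166.1 86.8 -1.0
[564. 107.] [-196.6  571.8] 287.5 212.1 57.2
[359.  63.] [-123.1  -72.3] 414.9 130.3 29.4
[110. 142.] [ 553.7 -597.1] 126.4 73.9 -72.6
[619. 211.] [140.4 797.3] 108.3 45.6 89.3
[ 10. 272.] [ 999.1 -548.8] 83.0 38.2 -1.4
[149.  68.] [ 238.4 -693.7] 70.6 64.9 -63.6
[329.  14.] [-309.4 -277.3] 173.1 24.7 22.6
[533. 259.] [389.1 615. ] 34.6 33.3 -31.0
[226. 132.] [ 366.  -307.4] 64.4 43.3 -6.6
[293.   8.] [-277.3 -413.7] 107.1 15.4 27.0
[373.  11.] [-399.1 -134.1] 74.9 58.4 26.5
[387.  16.] [-390.1  -77.7] 68.1 30.9 16.1
```

```bash
python3 -m creep '[0,0,-0.0015,0,0.3, 0,0,-0.002,0,0.3, 0,0,-0.002,0,0.6, 0,0,-0.002,0,0.6, 0,0,-0.002,0,0.6, 0,0,0.015,0,0.6, 0,0,0.04,0,0.6,0,0,0.08,0,0.6]'
python3 -m creep '[-0.02,0.004,0.03,-0.08,0.5, -0.056,0.01,0.04,-0.16,0.45, -0.094,0.018,0.04,-0.24,0.45, -0.132,0.025,0.04,-0.32,0.45, -0.17,0.032,0.04,-0.4,0.45, -0.208,0.039,0.04,-0.46,0.45, -0.227,0.043,0.04,-0.49,0.45, -0.227,0.043,0.04,-0.49,0.45]'
python3 look.py green 0.005 w7
```

```text
time_s: 11.62
tcp_pos: [0.5945, 0.2657, 0.1075]
eef_rot: [0.0, 0.705, 0.709, -0.008]
force: [-0.2, 0.7, 0.0]
grip_width: 0.602
time_s: 12.28
tcp_pos: [0.3628, 0.309, 0.1477]
eef_rot: [-0.002, 0.856, 0.518, -0.009]
force: [-1.6, 0.8, -0.4]
grip_width: 0.45
tcp [0.3657 0.3092 0.148 ] jaw -27.6 grip 0.448 t 12.33
green [323. 190.] [368.1 310.2] 57.3 34.7 65.2
```

View pics/w7.png

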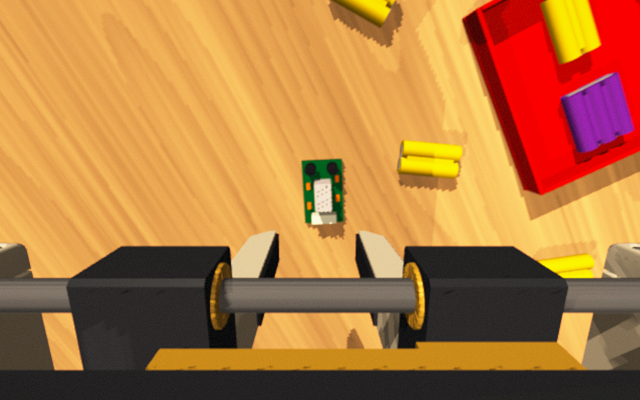

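Both packs lie in the red tray. The board is at (323,190), heat sink at its middle, clear of the decoy packs.

```bash
python3 -m creep '[0.002,0.001,-0.02,0.035,0.45, 0.002,0.001,-0.05,0.035,0.45, 0.002,0.001,-0.068,0.035,0.45, 0.002,0.001,-0.068,0.035,0.45, 0.002,0.001,-0.068,0.035,0.45]'
python3 look.py green 0.005 w8
```

```text
time_s: 12.75
tcp_pos: [0.3686, 0.3098, 0.0796]
eef_rot: [-0.001, 0.846, 0.533, -0.009]
force: [1.2, 0.7, 0.1]
grip_width: 0.451
tcp [0.3692 0.3102 0.0805] jaw -25.6 grip 0.447 t 12.8
green [315. 215.] [367.6 310.5] 57.7 34.9 65.2
```

View pics/w8.png

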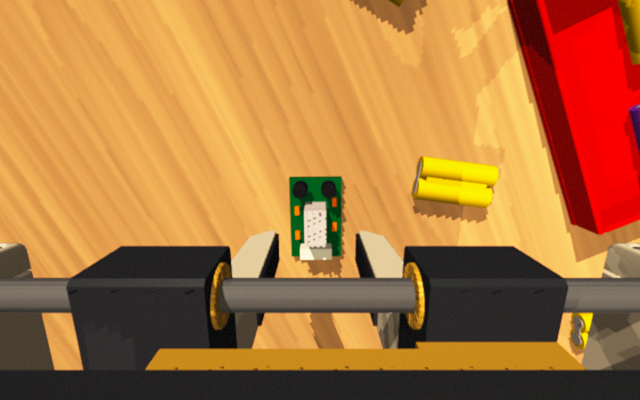

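The board (315,215) is centred between the jaws and square to them. Gripping the heat sink.

```bash
python3 -m creep '[-0.0015,0,-0.02,0.01,0.4, -0.0015,0,-0.04,0.01,0.4, -0.0015,0,-0.0495,0.01,0.4, -0.0015,0,-0.0495,0.01,0.4, -0.0015,0,-0.0495,0.01,0.4]' 20
python3 -m creep '[0,0,0,0,0.05, 0,0,0,0,0.05, 0,0,0,0,0.05, 0,0,0,0,0.05, 0,0,0,0,0.05]' 20
python3 -m creep '[0,0,0.015,0,0.05, 0,0,0.04,0,0.05, 0,0,0.075,0,0.05, 0,0,0.11,0,0.05, 0,0,0.115,0,0.05]' 20
```

```text
time_s: 13.22
tcp_pos: [0.3684, 0.3104, 0.0317]
eef_rot: [-0.001, 0.843, 0.537, -0.007]
force: [-0.7, 0.3, -0.2]
grip_width: 0.396
time_s: 13.63
tcp_pos: [0.3688, 0.3107, 0.0324]
eef_rot: [-0.001, 0.843, 0.537, -0.007]
force: [-0.7, -0.3, 5.6]
grip_width: 0.147
time_s: 14.05
tcp_pos: [0.3716, 0.3122, 0.1529]
eef_rot: [-0.001, 0.843, 0.537, -0.002]
force: [0.9, 0.1, -0.4]
grip_width: 0.151
```

```bash
python3 -m creep '[0.005,-0.012,0,0.03,0.05, 0.015,-0.04,0,0.08,0.05, 0.028,-0.075,0,0.12,0.05, 0.041,-0.11,0,0.16,0.05, 0.054,-0.145,0,0.2,0.05, 0.067,-0.18,0,0.24,0.05, 0.08,-0.215,0,0.28,0.05, 0.093,-0.25,0,0.3,0.05]'
python3 -m creep '[0.013,-0.035,0,0,0.05, 0.026,-0.07,0,0,0.05, 0.039,-0.105,0,0,0.05, 0.052,-0.14,0,0,0.05, 0.065,-0.175,0,0,0.05, 0.078,-0.21,0,0,0.05, 0.091,-0.245,0,0,0.05, 0.104,-0.275,0,0,0.05]'
python3 -m creep '[0.008,-0.025,0,0,0.05, 0.015,-0.04,0,0,0.05, 0.015,-0.042,0,0,0.05, 0.015,-0.042,0,0,0.05]'
python3 look.py white 0.025 w9
```

```text
time_s: 14.72
tcp_pos: [0.4645, 0.0605, 0.1526]
eef_rot: [-0.001, 0.753, 0.658, -0.002]
force: [0.3, 0.8, -0.2]
grip_width: 0.145
time_s: 15.38
tcp_pos: [0.5686, -0.2169, 0.1518]
eef_rot: [-0.001, 0.753, 0.658, -0.002]
force: [0.6, 0.3, 0.1]
grip_width: 0.149
time_s: 15.72
tcp_pos: [0.583, -0.2596, 0.1507]
eef_rot: [-0.002, 0.754, 0.657, -0.003]
force: [-0.4, 0.4, -1.6]
grip_width: 0.148
tcp [ 0.5829 -0.2584  0.1509] jaw -7.8 grip 0.15 t 15.77
white [320. 205.] [ 584.4 -270.5] 113.8 60.2 -8.2
white [320. 178.] [ 585.5 -258. ] 129.0 86.2 -7.8
```

View pics/w9.png

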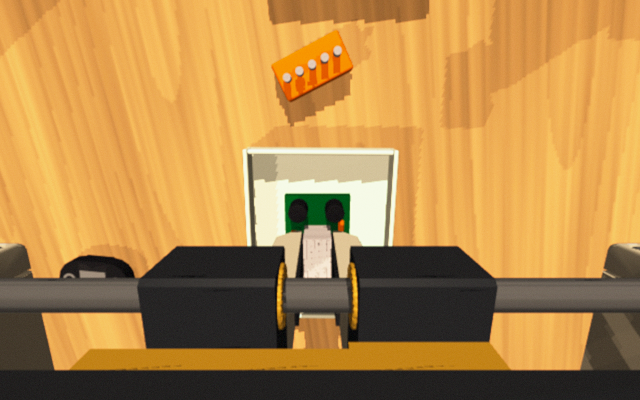

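The white tray's edges agree with the earlier estimate, centre (0.5805, -0.2935). The board is held level over the far half. Lowering.

```bash
python3 -m creep '[0.002,0.002,-0.03,0,0.05, 0.002,0.002,-0.06,0,0.05, 0.002,0.002,-0.09,0,0.05, 0.002,0.002,-0.105,0,0.05, 0.002,0.002,-0.11,0,0.05, 0.002,0.002,-0.1125,0,0.05, 0.002,0.002,-0.114,0,0.05,0.002,0.002,-0.114,0,0.05]'
python3 -m creep '[0,0,0,0,0.05]'
```

```text
time_s: 16.43
tcp_pos: [0.5857, -0.2563, 0.0382]
eef_rot: [-0.001, 0.753, 0.658, -0.002]
force: [0.3, -0.4, -0.5]
grip_width: 0.147
time_s: 16.52
tcp_pos: [0.5863, -0.2565, 0.0396]
eef_rot: [0.0, 0.753, 0.658, -0.002]
force: [-0.1, -0.4, -0.1]
grip_width: 0.148
```

```bash
python3 -m creep '[0,0,-0.001,0,0.05, 0,0,-0.002,0,0.05, 0,0,-0.003,0,0.05,0,0,-0.003,0,0.05,0,0,-0.003,0,0.05]'
python3 -m creep '[0,0,0,0,0.05,0,0,0,0,0.05]'
```

```text
time_s: 16.93
tcp_pos: [0.5863, -0.2565, 0.0366]
eef_rot: [0.0, 0.753, 0.658, -0.002]
force: [0.2, -0.3, -1.3]
grip_width: 0.149
time_s: 17.1
tcp_pos: [0.5862, -0.2565, 0.0366]
eef_rot: [0.0, 0.753, 0.658, -0.002]
force: [0.2, 1.3, -0.4]
grip_width: 0.148
```

```bash
python3 -m creep '[0,0,-0.0005,0,0.05, 0,0,-0.0005,0,0.05, 0,0,-0.0005,0,0.35, 0,0,-0.0005,0,0.35, 0,0,-0.0005,0,0.35, 0,0,0.015,0,0.35, 0,0,0.04,0,0.35,0,0,0.08,0,0.35]'
python3 -m creep '[-0.01,0.02,0.03,0,0.6, -0.026,0.055,0.04,0,0.7, -0.04,0.09,0.04,0,0.75, -0.055,0.125,0.04,0,0.75, -0.07,0.16,0.04,0,0.75, -0.085,0.195,0.04,0,0.75, -0.1,0.225,0.04,0,0.75, -0.115,0.25,0.04,0,0.75]'
python3 -m creep '[-0.01,0.008,0,0,0.75, -0.02,0.016,0,0,0.75, -0.02,0.016,0,0,0.75, -0.02,0.016,0,0,0.75]'
cat >> h.py <<'E'
R["copper"]=((3,110,60),(17,255,255))
E
python3 look.py copper 0.029 w10
```

```text
time_s: 17.77
tcp_pos: [0.5838, -0.2551, 0.1132]
eef_rot: [-0.004, 0.753, 0.658, -0.003]
force: [0.1, 0.0, -0.4]
grip_width: 0.348
time_s: 18.43
tcp_pos: [0.4676, -0.0031, 0.1532]
eef_rot: [-0.004, 0.753, 0.658, -0.003]
force: [0.5, 0.5, 0.7]
grip_width: 0.75
time_s: 18.77
tcp_pos: [0.4479, 0.0127, 0.1535]
eef_rot: [-0.004, 0.753, 0.658, -0.003]
force: [0.3, -0.3, -0.7]
grip_width: 0.751
tcp [0.4485 0.0122 0.1535] jaw -7.7 grip 0.745 t 18.82
copper [233. 158.] [341.7  41.5] 346.4 279.2 -7.8
copper [506. 134.] [630.7   5.9] 277.8 147.0 85.2
copper [378. 352.] [ 527.3 -136.2] 426.1 64.0 -7.2
```

View pics/w10.png

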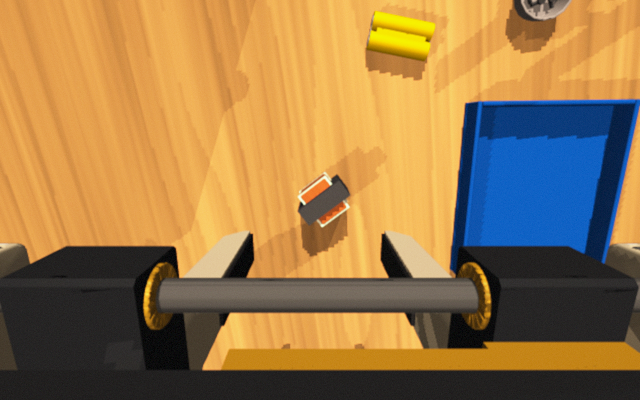

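The transformer is at (324,199), core running up to the right. I'll measure its dark top.

```bash
cat > tr.py <<'E'
from h import *
import sys
def core(tag,m,u0=250,u1=380,v0=130,v1=246):
    im=cv2.imread(f"pics/{tag}.png"); hsv=cv2.cvtColor(im,cv2.COLOR_BGR2HSV)
    k=cv2.inRange(hsv,(0,0,0),(180,75,95)); z=np.zeros_like(k); z[v0:v1,u0:u1]=k[v0:v1,u0:u1]
    z=cv2.morphologyEx(z,cv2.MORPH_OPEN,np.ones((3,3)))
    cs=sorted(cv2.findContours(z,0,cv2.CHAIN_APPROX_NONE)[0],key=cv2.contourArea)[-2:]
    for c in cs: print(c.reshape(-1,2).mean(0).round(),cv2.contourArea(c),*rect(m,c,.034))
if __name__=="__main__": core(sys.argv[1],env.camera_model("wrist"))
E
python3 tr.py w10
```

```text
[324. 200.] 908.5 [453.1  14.1] 44.2 19.2 30.4
```

```bash
python3 -m creep '[0.003,0,0,-0.12,0.75, 0.003,0,-0.01,-0.24,0.75, 0.003,0,-0.02,-0.36,0.75, 0.003,0,-0.03,-0.48,0.75, 0.003,0,-0.04,-0.6,0.75, 0.003,0,-0.05,-0.72,0.75, 0.003,0,-0.05,-0.84,0.75, 0.003,0,-0.05,-0.9,0.75]'
python3 -m creep '[0,0,0,0,0.75]'
python3 look.py copper 0.029 w11; python3 tr.py w11
```

```text
time_s: 19.48
tcp_pos: [0.4522, 0.0108, 0.1027]
eef_rot: [-0.004, 0.965, 0.261, -0.001]
force: [-0.6, 0.2, -0.1]
grip_width: 0.751
time_s: 19.57
tcp_pos: [0.4531, 0.0097, 0.1024]
eef_rot: [-0.004, 0.966, 0.259, -0.001]
force: [-0.6, 0.2, -0.3]
grip_width: 0.747
tcp [0.4533 0.0095 0.1024] jaw -59.8 grip 0.75 t 19.62
copper [343. 140.] [482.8  29.5] 451.9 203.7 -60.1
copper [376. 354.] [ 408.5 -108.6] 345.0 51.9 -59.5
copper [154. 318.] [324.4  75.8] 22.1 16.0 17.0
[314. 214.] 1272.0 [457.1  13.9] 44.7 14.8 30.4
```

View pics/w11.png

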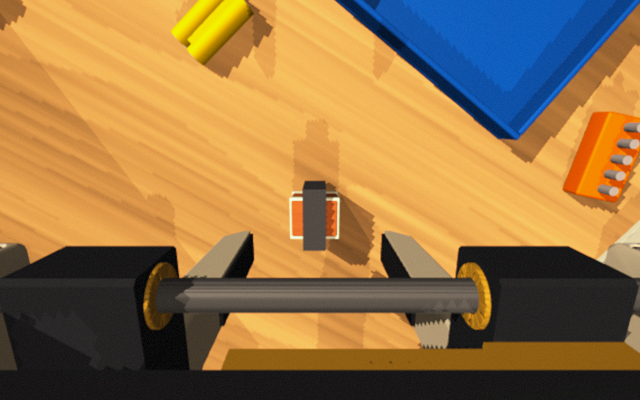

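The transformer is aligned, with its core at (314,220) and the winding across the jaws. Gripping.

```bash
python3 -m creep '[0,0.002,-0.02,-0.002,0.65, 0,0.002,-0.045,-0.002,0.65, 0,0.002,-0.065,-0.002,0.65, 0,0.002,-0.072,-0.002,0.65, 0,0.002,-0.072,-0.002,0.65]' 35
python3 -m creep '[0,0,0,0,0.25, 0,0,0,0,0.25, 0,0,0,0,0.25, 0,0,0,0,0.25, 0,0,0,0,0.25]' 35
python3 -m creep '[0,0,0.012,0,0.25, 0,0,0.03,0,0.25, 0,0,0.06,0,0.25, 0,0,0.095,0,0.25, 0,0,0.115,0,0.25, 0,0,0.12,0,0.25]' 35
```

```text
time_s: 20.03
tcp_pos: [0.4525, 0.0112, 0.0289]
eef_rot: [-0.005, 0.966, 0.26, -0.003]
force: [0.1, 0.4, -0.4]
grip_width: 0.646
time_s: 20.45
tcp_pos: [0.4529, 0.0112, 0.0297]
eef_rot: [-0.005, 0.966, 0.26, -0.002]
force: [-1.0, 0.1, 3.5]
grip_width: 0.365
time_s: 20.95
tcp_pos: [0.4551, 0.0109, 0.1535]
eef_rot: [-0.003, 0.966, 0.26, 0.001]
force: [0.8, -0.4, -2.0]
grip_width: 0.366
```

```bash
python3 -m creep '[0.004,-0.01,0,0.05,0.25, 0.012,-0.034,0,0.17,0.25, 0.023,-0.066,0,0.29,0.25, 0.035,-0.1,0,0.41,0.25, 0.047,-0.133,0,0.53,0.25, 0.058,-0.166,0,0.65,0.25, 0.07,-0.2,0,0.77,0.25, 0.082,-0.233,0,0.87,0.25]'
python3 -m creep '[0.012,-0.034,0,0.035,0.25, 0.023,-0.066,0,0.035,0.25, 0.032,-0.092,0,0.035,0.25, 0.038,-0.107,0,0.035,0.25, 0.038,-0.109,0,0.035,0.25, 0.038,-0.109,0,0.035,0.25, 0.038,-0.109,0,0.035,0.25]'
python3 look.py white 0.025 w12
```

```text
time_s: 21.62
tcp_pos: [0.5367, -0.2235, 0.1518]
eef_rot: [-0.004, 0.764, 0.645, -0.001]
force: [0.6, 0.6, -2.0]
grip_width: 0.364
time_s: 22.2
tcp_pos: [0.5738, -0.3312, 0.1504]
eef_rot: [-0.006, 0.753, 0.658, -0.001]
force: [-0.8, 0.7, -1.8]
grip_width: 0.364
tcp [ 0.574  -0.3309  0.1509] jaw -7.6 grip 0.362 t 22.25
white [322. 180.] [ 577.  -323.2] 155.2 113.7 81.7
white [320. 127.] [ 580.4 -294.4] 156.5 128.7 81.8
```

View pics/w12.png

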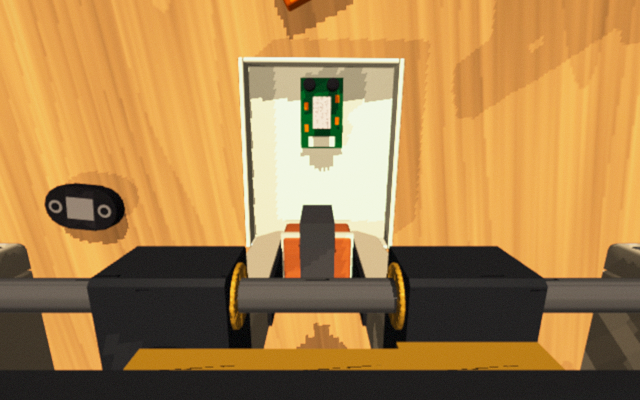

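The board is flat in the white tray at (321,113); the transformer is held upright over the near half. Lowering.

```bash
python3 -m creep '[0.001,0,-0.03,0,0.25, 0.001,0,-0.06,0,0.25, 0.001,0,-0.09,0,0.25, 0.001,0,-0.107,0,0.25, 0.001,0,-0.113,0,0.25, 0.001,0,-0.115,0,0.25, 0.001,0,-0.116,0,0.25,0.001,0,-0.116,0,0.25]'
python3 -m creep '[0,0,0,0,0.25,0,0,0,0,0.25]'
```

```text
time_s: 22.92
tcp_pos: [0.5759, -0.3312, 0.0365]
eef_rot: [-0.004, 0.752, 0.659, -0.0]
force: [-0.1, -0.6, -1.6]
grip_width: 0.36
time_s: 23.08
tcp_pos: [0.577, -0.3318, 0.0384]
eef_rot: [-0.002, 0.752, 0.659, -0.0]
force: [0.2, -0.2, -2.5]
grip_width: 0.364
```

```bash
python3 -m creep '[0,0,-0.0015,0,0.25, 0,0,-0.003,0,0.25, 0,0,-0.004,0,0.25,0,0,-0.0043,0,0.25,0,0,-0.0043,0,0.25]'
python3 -m creep '[0,0,0,0,0.25,0,0,0,0,0.25]'
```

```text
time_s: 23.5
tcp_pos: [0.5768, -0.3318, 0.0339]
eef_rot: [-0.003, 0.752, 0.659, -0.0]
force: [-0.0, -0.5, -2.9]
grip_width: 0.366
time_s: 23.67
tcp_pos: [0.5768, -0.3318, 0.0339]
eef_rot: [-0.003, 0.752, 0.659, -0.0]
force: [0.3, -0.5, -1.7]
grip_width: 0.362
```

```bash
python3 -m creep '[0,0,-0.0007,0,0.25, 0,0,-0.0007,0,0.25, 0,0,-0.0007,0,0.55, 0,0,-0.0007,0,0.55, 0,0,-0.0007,0,0.55, 0,0,0.015,0,0.55, 0,0,0.045,0,0.55,0,0,0.085,0,0.55]'
python3 -m creep '[-0.015,0.001,0.03,-0.12,0.65, -0.045,0.004,0.035,-0.24,0.65, -0.08,0.007,0.035,-0.36,0.65, -0.115,0.011,0.035,-0.48,0.65, -0.15,0.015,0.035,-0.6,0.65, -0.185,0.019,0.035,-0.72,0.65, -0.21,0.022,0.035,-0.84,0.65, -0.215,0.022,0.035,-0.96,0.65]'
python3 -m creep '[0,0,0,-0.12,0.65, 0,0,0,-0.24,0.65, 0,0,0,-0.36,0.65, 0,0,0,-0.48,0.65, 0,0,0,-0.58,0.65, 0,0,0,-0.58,0.65]'
python3 look.py black 0.014 w13
```

```text
time_s: 24.33
tcp_pos: [0.575, -0.3304, 0.1161]
eef_rot: [-0.006, 0.752, 0.659, -0.001]
force: [0.4, -0.4, 0.2]
grip_width: 0.548
time_s: 25.0
tcp_pos: [0.3564, -0.3069, 0.1509]
eef_rot: [-0.007, 0.972, 0.233, 0.001]
force: [0.4, 0.3, 0.1]
grip_width: 0.65
time_s: 25.5
tcp_pos: [0.3564, -0.3071, 0.151]
eef_rot: [-0.006, 0.998, -0.056, 0.003]
force: [0.3, -0.6, -0.4]
grip_width: 0.652
tcp [ 0.3564 -0.307   0.151 ] jaw 83.9 grip 0.652 t 25.55
black [338. 325.] [ 234.4 -288.3] 670.0 181.7 84.3
black [323. 194.] [ 360.6 -311.7] 64.2 38.1 -13.2
```

View pics/w13.png

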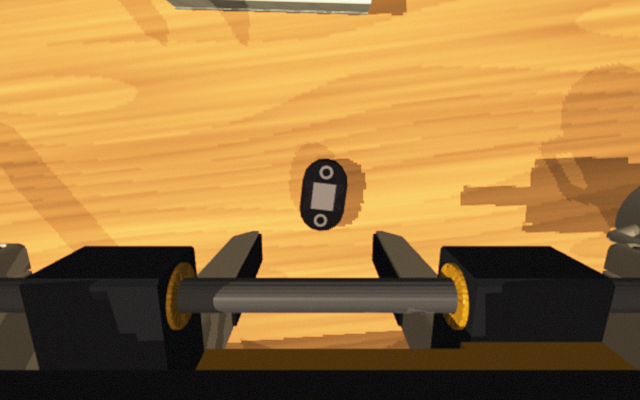

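The cover is at (323,194): 64 x 38 mm, long axis at -13°, holes and grey patch up. Gripping across y.

```bash
python3 -m creep '[0.004,-0.0045,-0.03,-0.1,0.65, 0.004,-0.0045,-0.06,-0.124,0.65, 0.004,-0.0045,-0.09,-0.124,0.65, 0.004,-0.0045,-0.115,-0.124,0.65, 0.004,-0.0045,-0.126,-0.124,0.65, 0.004,-0.0045,-0.126,-0.124,0.65, 0.004,-0.0045,-0.126,-0.124,0.65]' 20
python3 -m creep '[0,0,0,0,0.3, 0,0,0,0,0.3, 0,0,0,0,0.3, 0,0,0,0,0.3, 0,0,0,0,0.3]' 20
python3 -m creep '[0,0,0.015,0,0.3, 0,0,0.04,0,0.3, 0,0,0.075,0,0.3, 0,0,0.11,0,0.3, 0,0,0.12,0,0.3]' 20
```

```text
time_s: 26.13
tcp_pos: [0.3603, -0.3113, 0.0244]
eef_rot: [-0.006, 0.993, -0.114, 0.003]
force: [0.2, -0.1, 0.2]
grip_width: 0.649
time_s: 26.55
tcp_pos: [0.3604, -0.3115, 0.0247]
eef_rot: [-0.006, 0.994, -0.113, 0.004]
force: [1.1, 1.0, 0.7]
grip_width: 0.427
time_s: 26.97
tcp_pos: [0.362, -0.3136, 0.1495]
eef_rot: [-0.003, 0.994, -0.113, 0.006]
force: [0.3, -0.6, -0.3]
grip_width: 0.425
```

```bash
python3 -m creep '[0.008,0.009,0,0.03,0.3, 0.025,0.027,0,0.06,0.3, 0.048,0.052,0,0.09,0.3, 0.072,0.078,0,0.11,0.3, 0.097,0.105,0,0.11,0.3, 0.122,0.132,0,0.11,0.3, 0.147,0.16,0,0.11,0.3, 0.172,0.187,0,0.11,0.3]'
python3 -m creep '[0.025,0.027,0,0,0.3, 0.05,0.054,0,0,0.3, 0.075,0.082,0,0,0.3, 0.095,0.105,0,0,0.3, 0.105,0.116,0,0,0.3, 0.107,0.117,0,0,0.3, 0.107,0.117,0,0,0.3]'
python3 look.py blue 0.025 w14
```

```text
time_s: 27.63
tcp_pos: [0.5347, -0.1248, 0.1491]
eef_rot: [-0.004, 0.998, -0.058, 0.006]
force: [-0.1, -0.6, -0.3]
grip_width: 0.427
time_s: 28.22
tcp_pos: [0.6415, -0.007, 0.148]
eef_rot: [-0.003, 0.998, -0.057, 0.005]
force: [0.5, 0.2, -0.9]
grip_width: 0.428
tcp [ 0.641  -0.008   0.1483] jaw 83.4 grip 0.43 t 28.27
blue [320. 183.] [649.7 -10.1] 155.8 112.5 83.1
```

View pics/w14.png

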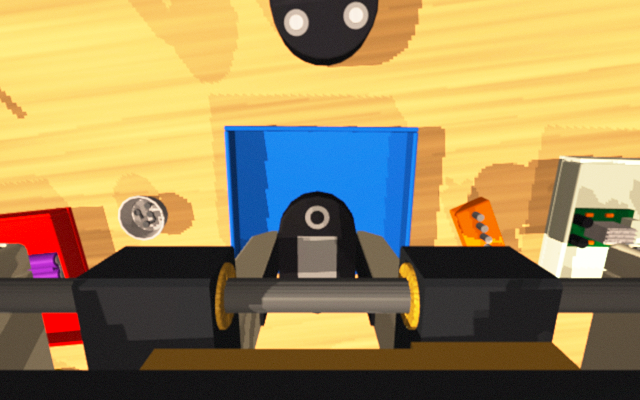

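The cover is level over the middle of the blue tray, and dish and bit block are undisturbed. Lowering.

```bash
python3 -m creep '[0,0,-0.03,0,0.3, 0,0,-0.06,0,0.3, 0,0,-0.09,0,0.3, 0,0,-0.107,0,0.3, 0,0,-0.113,0,0.3, 0,0,-0.116,0,0.3, 0,0,-0.117,0,0.3,0,0,-0.117,0,0.3]'
python3 -m creep '[0,0,0,0,0.3,0,0,0,0,0.3]'
```

```text
time_s: 28.93
tcp_pos: [0.6417, -0.0087, 0.0325]
eef_rot: [-0.003, 0.998, -0.058, 0.006]
force: [0.1, -0.1, 0.1]
grip_width: 0.43
time_s: 29.1
tcp_pos: [0.6429, -0.0091, 0.0343]
eef_rot: [-0.003, 0.998, -0.058, 0.008]
force: [0.7, 0.2, -0.3]
grip_width: 0.426
```

```bash
python3 -m creep '[0,0,-0.002,0,0.3, 0,0,-0.004,0,0.3, 0,0,-0.005,0,0.3,0,0,-0.0055,0,0.3,0,0,-0.0055,0,0.3,0,0,-0.0055,0,0.3]'
python3 -m creep '[0,0,-0.0003,0,0.3,0,0,-0.0005,0,0.3]'
python3 -m creep '[0,0,0,0,0.55,0,0,0,0,0.55,0,0,0,0,0.55,0,0,0.015,0,0.55,0,0,0.045,0,0.55,0,0,0.085,0,0.55,0,0,0.12,0,0.55,0,0,0.15,0,0.55]'
python3 -m creep '[-0.03,0,0.01,0,0.55,-0.065,0,0.02,0,0.55,-0.1,0,0.03,0,0.55,-0.135,0,0.04,0,0.55,-0.17,0,0.05,0,0.55,-0.2,0,0.06,0,0.55,-0.22,0,0.06,0,0.55,-0.22,0,0.06,0,0.55]'
python3 - <<'E'
from h import *
a=env.grab_frame("scene");b=env.grab_frame("side");s=env.observe();print(s["tcp_pos"],s["time_s"])
cv2.imwrite("pics/end.png",np.vstack([cv2.resize(a[120:320,140:460],(720,450))[:, :],cv2.resize(b[120:340,200:540],(720,466))])[:,:,::-1])
cv2.imwrite("pics/e1.png",cv2.resize(a[120:320,140:460],(800,500),interpolation=cv2.INTER_CUBIC)[:,:,::-1])
cv2.imwrite("pics/e2.png",cv2.resize(b[120:340,220:540],(800,550),interpolation=cv2.INTER_CUBIC)[:,:,::-1])
for n,i in(("scene",a),("side",b)):
    m=env.camera_model(n)
    for c,z in(("purple",.0185),("green",.009),("orange",.02)):
        for q in blobs(i,c,40)[:2]: print(n,c,*rect(m,q,z))
E
```

```text
time_s: 29.6
tcp_pos: [0.6429, -0.009, 0.0289]
eef_rot: [-0.003, 0.998, -0.058, 0.008]
force: [-0.3, 0.4, 1.5]
grip_width: 0.428
time_s: 29.77
tcp_pos: [0.6429, -0.009, 0.0288]
eef_rot: [-0.003, 0.998, -0.058, 0.008]
force: [-1.1, 0.5, 5.0]
grip_width: 0.43
time_s: 30.43
tcp_pos: [0.6433, -0.0091, 0.1812]
eef_rot: [-0.003, 0.998, -0.058, 0.009]
force: [0.5, -0.2, 0.9]
grip_width: 0.554
time_s: 31.1
tcp_pos: [0.4201, -0.0086, 0.2418]
eef_rot: [-0.003, 0.998, -0.058, 0.008]
force: [-0.7, 0.2, -0.5]
grip_width: 0.549
[ 0.4235452  -0.00916958  0.24163813] 31.2
scene purple [602.1 264.9] 49.2 43.9 -88.8
scene green [ 598.2 -253.6] 59.1 30.0 -63.9
scene orange [-115.1 -507.1] 84.3 70.5 -63.5
side purple [591.3 263.8] 51.2 47.6 89.2
side green [ 584.4 -258.6] 58.7 36.3 83.2
side orange [ 581.2 -157.3] 73.1 32.5 20.1
```

View pics/e1.png

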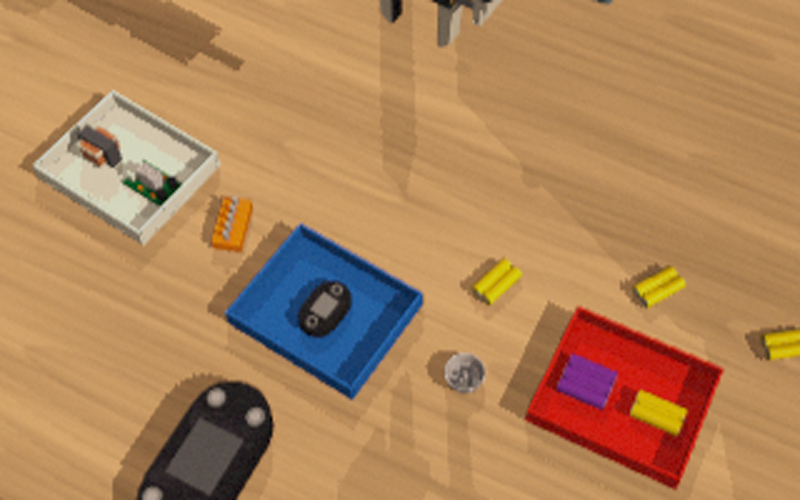

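View pics/e2.png

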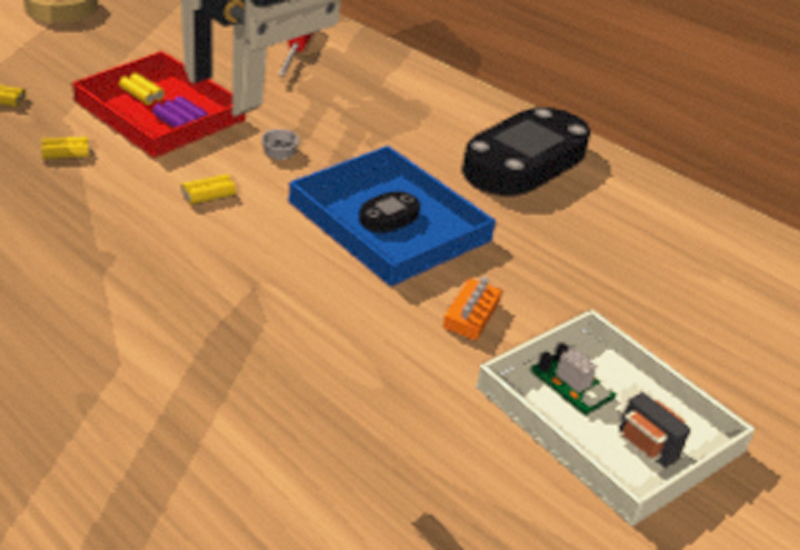

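Both views show all five parts flat and upright in their trays. The dish and bit block stand where they were, and the three decoy packs are untouched. Handing in.

```bash
python3 -c "
from rig import env;print(env.hand_in())"
```

```text
the job is handed in; nothing more can be done
None
```

I sorted all five parts and handed the job in after about 31 s of the 128 s allowed. The yellow pack went in first, taken from the one nearest the base, then the purple pack, both into the red tray. After that came the board and the transformer into the white tray, and the cover into the blue tray. The hand-in gives no verdict.

**Final views:** the scene and side pictures show every part flat, upright and clear of the walls and of each other. The dish, bit block and decoy packs are in place, and the gripper is clear. The two views differed by up to about 14 mm on part positions. I put that down to visible part sides widening the outlines, and both still place the parts well inside their trays.

**Forces:** the reading was about 5 N when the cover touched down. The packs, board and transformer were released at the computed floor height, within about 1 mm, with no clear rise in force at contact.

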